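# Set the dish clamp a quarter turn off its seat

### The job

Swing the arm of the dish clamp round until it rests against its stop over the petri dish, then turn the thumbscrew on the arm clockwise until it seats. Then back the thumbscrew off a quarter turn and finish while still holding its head between the fingers, so that it cannot creep before the lock nut goes on; leave the arm at its stop, the dish in its nest and the things lying around where they are.

Things in the scene. Friction and masses are not known exactly. Their poses are not given: they have to be found in the camera images.
- clamp_base: Fixed aluminium plate of the dish clamp, 12 mm thick, immovable; covers its local x -50..50, y -105..125 mm. Origin at worktop level, z up. Dish nest between four low black lugs (tops at 18 mm) at local (0, -50) mm, arm pivot at (0, 30) mm, a 10 mm steel stop pin, top at 42 mm, at (-16.5, 6) mm.
- clamp_pivot (a point): Point on the upright pivot axis of the arm, 44 mm above the worktop (upper face of the arm); it is at local (0, 30) mm of clamp_base.
- nest (a point): Centre of the dish nest, on the plate's upper face, 12 mm above the worktop, at local (0, -50) mm of clamp_base; the screw is right above it when the arm is at its stop.
- clamp_arm (a joint): Angle of the dark steel swing arm about its upright pivot, rad. 0 = at its stop, pointing along -y of clamp_base, screw over the dish. Negative = swung away, so it must be swung CLOCKWISE seen from above. Stays where left; needs 0.22 N m (4 N at the tail pin). Arm 20 mm wide, faces 34 and 44 mm above the worktop; screw 80 mm from the pivot, tail pin 60 mm on the other side.
- tail_pin (a point): On the axis of the upright round steel pin (12 mm diameter, from 44 to 80 mm above the worktop) on the arm's tail, 60 mm from the pivot, across from the screw; this point is 68 mm above the worktop. The handle for swinging the arm: pinch it or push it from the side. It turns with the arm.
- screw_turn (a joint): Angle of the upright thumbscrew in the arm, rad. Grows when turned clockwise seen from above (tightening). 0 = seated, a hard stop; negative = backed off; a quarter turn off the seat is -1.571. Starts between about -1.2 and -0.55. Friction 0.06 N m; stays where left; its height does not change noticeably as it turns.
- thumbscrew: The steel thumbscrew at the arm's end. Flat upright spade head, 36 mm long (local x), 9 mm thick (local y), from 52 to 80 mm above the worktop; origin on the screw axis 68 mm above the worktop, a good grip height (fingertips clear the arm's top at 44 mm; an 18 mm round collar fills 44 to 52 mm). Grip from above, fingers closing along local y. Travels with the arm.
- petri_dish: Closed petri dish, 60 mm diameter, 15 mm high, loose in the nest; origin at the centre of its underside. Must stay there.
- tape_roll: Roll of adhesive tape, 68 mm diameter, 19 mm high, loose, lies beside the clamp; origin at the centre of its underside. Leave alone.
- tweezers: Steel tweezers, 12 x 116 x 10 mm, loose, lie in front of the clamp; origin at the centre of the underside. Leave alone.
- slide_packet: Small packet of cover glasses, 26 x 40 x 9 mm, loose, lies in front of the clamp; origin at the centre of its underside. Leave alone.

How it is judged (in metres and radians):
On the way, in this order (a step that is already met when the one before it is completed fails the run):
1. the arm has been swung against its stop (value of joint clamp_arm above -0.06 rad), for 0.2 s.
2. the thumbscrew is turned home on its seat, with the arm at its stop (value of joint clamp_arm above -0.08 rad and value of joint screw_turn above -0.06 rad), for 0.1 s.
At the end, for the whole second after the job is handed in: The arm is at its stop (within 0.08 rad), the thumbscrew stands a quarter turn (1.57 rad, plus or minus 0.26) back from its seat and is still, the fingers hold its head (contact force over 5 N), and the dish is in its nest (within 8 mm of the middle) (value of joint clamp_arm above -0.08 rad and value of joint screw_turn between -1.83 and -1.31 rad and velocity of joint screw_turn between -0.05 and 0.05 rad/s and contact force between the fingers and thumbscrew above 5 N and horizontal distance between petri_dish and nest below 0.008 m); the arm keeps its last pose, push and grip.
It fails at once if a thing lying round the clamp is pushed away (over 25 mm) (distance of any of tape_roll, tweezers, slide_packet from where it was at the start of the episode above 0.025 m).
It fails at once if the petri dish is pushed out of its nest (over 20 mm) (distance of petri_dish from where it was at the start of the episode above 0.02 m).
It also fails if it takes over 54 s, if anything falls off the work surface, if the arm or the gripper's body presses on something with over 40 N, if the wrist force passes 120 N, or if a joint passes its speed limit or range.

### The arm

A 6-joint arm with a two-finger parallel gripper is mounted at the origin on a cart in front of the work surface, level with it; the furniture and walls round the work are solid. World frame = base frame: x ahead of the robot, y to its left, z up, the work surface at z = 0. Lengths are in mm, angles in degrees, forces in N, time in s.
With the tool pointing down it reaches from about 350 to 850 mm from the base axis. Payload 8.1 kg.
Tool frame: the origin (TCP) lies midway between the tips of the shut fingers; the grasp point (between the pads) lies 19 mm behind it; z points along the fingers, y is the line along which they close (so a half turn about z gives the same grasp; the last joint's range is limited). The gripper opens to 85 mm and grips with 20 to 120 N. Pads are 22 mm wide; open, the fingers measure 114 mm over their backs; the gripper's body (76 mm by 85 mm) begins 54 mm behind the grasp point. The pads swing forward as they close: fully open they stand 13 mm farther back than shut.
Start: joints at [-75.138, 7.471, 85.268, -0, 87.261, -4.893], TCP at [202.825, -564.683, 198.392] pointing down, gripper open.
Joint ranges: [-169.43, 169.43], [-51.17, 129.36], [1.28, 143.12], [-76.62, 256.62], [0, 156.53], [-152.29, 152.29]. Speed limits (degrees/s): [136.94, 136.94, 159.86, 180, 180, 180].

### API

Orientations are given as [roll, pitch, yaw] about the fixed x, y, z axes, in that order (R = Rz(yaw) Ry(pitch) Rx(roll)).
In Python, from bench import r gives the robot as it stands.
- The arm moves only by the tool apply_moves, never from a script. Its argument "steps" is a list of rows, each a list of 7 numbers: the opening, from -1 (shut) to 1 (fully open), then the shift along the tool's x, y, z in mm, then the turn, a rotation vector about the tool's x, y, z in units of 5 degrees (1.0 is 5 degrees). A call has exactly 8 rows; each row shifts and turns the commanded pose from where the row before left it, along the tool's axes as they then stand; what a row does not reach is not made up. A row lasts 1/10 s, in which the tool goes at most 50 mm and 8.59 degrees, less where a joint would pass 70% of its speed; a pose out of reach is approached as far as the arm can. A call is refused whole if a number of a shift passes 50 or a number of a turn 1, either way. A call with a gripper value outside its range is refused whole. The fingers move at their own pace and stop on an object; "squeeze" is the grip in N (left out, the last holds). Time passes only in rows, so rows that do not move let the fingers close, or fill a call up. It gives the time, the measured TCP pose, the force, the opening and the grip force at its end, in the units of the state.
- r.sense(): the state, without advancing time (a new reading comes with each control period).
- r.snapshot(name): name is "scene" or "top" or "wrist"; returns a dict with "color" (384x512x3 uint8, blue, green, red), "depth" (384x512 float32, mm along the optical axis (not along the pixel's ray), 0 where there is no reading), "mtx" (3x3 intrinsics, pixels), "T" (4x4, takes a point from camera to world coordinates); the wrist camera has in their place "hand_eye" (4x4, takes a point from camera to tool coordinates, whose origin is the TCP and whose axes are the flange's). Camera axes: x right, y down, z forward; pixel columns grow to the right and rows downward; lengths in mm; the calibration is good to about 2 mm. A picture is of the moment at which its call begins: read the wrist's pose just before it.
- r.hand_in(): hands the job in; it is judged then, once.
The state is a dict: "time": time; "joint_pos": joint angles; "qd": joint speeds; "joint_efforts": joint torques, N m; "tool_pos": TCP position; "tcp_rot": TCP orientation; "ft_force": force on the tool from outside, world axes, zero at the start; "wrist_torque": the same for the moment, N m; "finger_gap": finger opening in mm; "grip_force": force on a finger pad.
Only numpy, scipy, OpenCV 4.12 (cv2) and the standard library are available. Lean on these libraries where they do the work, as an engineer would, in place of code of your own. Each camera call takes 0.05 s, during which the arm holds its last target. There are 200 camera calls.

## Working session

There is one attempt and no reset: what is moved stays moved. The work goes in short steps, Python scripts to look and compute and a tool call to move; the robot and the scene stay as the last step left them, time stands still between calls to the robot, and variables do not carry over. Pictures are saved under pics/ and viewed, at most 10 in all, crops included, and the job is handed in when it is done.

Besides the shell and the picture viewer there is one more tool, called after ">>>" as name([rows], argument=value, ...), one row to a line, values as JSON. apply_moves: Moves the arm, as the interface text tells. Its arguments: {"type":"object","properties":{"steps":{"type":"array"},"squeeze":{"type":"number"}},"required":["steps"]}

```bash
mkdir -p pics; cat > h.py <<'E'
from bench import r
import numpy as np, cv2
def save(s,n): 
    cv2.imwrite('pics/'+n+'.png',s['color'])
    np.savez('pics/'+n+'.npz',**{k:v for k,v in s.items() if isinstance(v,np.ndarray)})
def ray(s,u,v,T=None):
    T=s['T'] if T is None else T
    d=T[:3,:3]@(np.linalg.inv(s['mtx'])@[u,v,1]); return T[:3,3],d
def atz(s,u,v,z):
    o,d=ray(s,u,v); return o+d*(z-o[2])/d[2]
def dep(s,u,v):
    o,d=ray(s,u,v); return o+d*s['depth'][int(v),int(u)]
def two(a,b): # closest point of two rays
    (o,d),(p,e)=a,b; A=np.stack([d,-e],1); t=np.linalg.lstsq(A,p-o,rcond=None)[0]
    x,y=o+d*t[0],p+e*t[1]; return (x+y)/2,np.linalg.norm(x-y)
E
python3 - <<'E'
from h import *
for n in('top','scene'):
    s=r.snapshot(n); save(s,n+'0'); print(s['T'].round(2).tolist(),s['mtx'].tolist())
print(r.sense())
E
```

```text
[[0.03, -0.99, 0.1, 418.93], [-1.0, -0.03, -0.01, 267.34], [0.01, -0.1, -0.99, 913.37], [0.0, 0.0, 0.0, 1.0]] [[347.8181828855854, 0.0, 252.79528807656894], [0.0, 347.8181828855854, 193.72113909798603], [0.0, 0.0, 1.0]]
[[-0.6, -0.48, 0.64, -105.7], [-0.8, 0.35, -0.48, 726.71], [0.01, -0.81, -0.59, 621.61], [0.0, 0.0, 0.0, 1.0]] [[445.89165267830043, 0.0, 249.93640034120276], [0.0, 445.89165267830043, 196.1599387015234], [0.0, 0.0, 1.0]]
{'time': 0.1, 'joint_pos': array([-7.51388146e+01,  7.51212343e+00,  8.53232932e+01, -2.41101789e-04,
        8.72623714e+01, -4.89433352e+00]), 'qd': array([ 0.02924205, -0.07515445, -0.14991242,  0.03366104, -0.03586772,
        0.0998348 ]), 'joint_efforts': array([ 4.50424131e-04, -5.70948279e+01, -5.01942122e+01, -2.35873113e-04,
        8.11836304e-03,  7.54826874e-05]), 'tool_pos': array([ 202.6675843 , -564.14193663,  197.43296347]), 'tcp_rot': array([-1.79902548e+02, -8.10317798e-03,  1.97555238e+01]), 'ft_force': array([-0.36029607, -0.39824313, -0.38576259]), 'wrist_torque': array([-0.01110065,  0.00411174, -0.04591345]), 'grip_force': 0.0, 'finger_gap': 85.27182222804413}
```

View pics/top0.png

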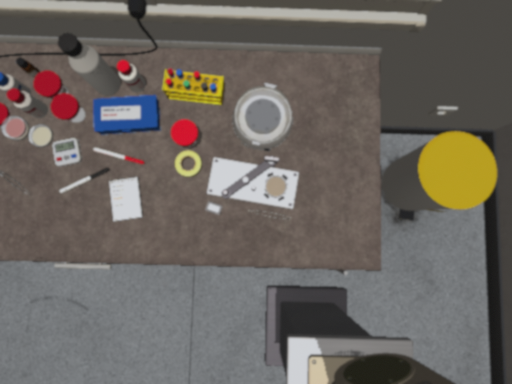

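View pics/scene0.png

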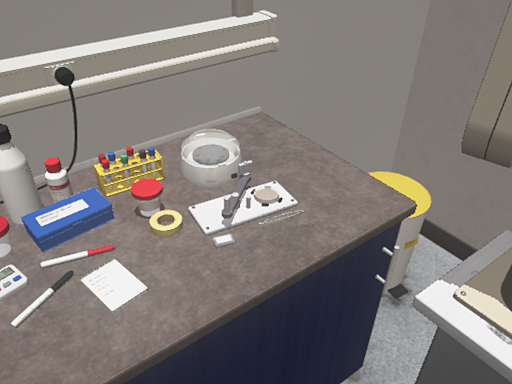

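The top view shows the clamp plate at about (253,183), with the arm running from (228,193) to (270,162). The tape is at (188,163), the packet at (213,208), the tweezers at (268,213) and the tall round device at (263,117).

```bash
python3 - <<'E'
import cv2,numpy as np
a=cv2.imread('pics/top0.png')[145:220,200:305]; b=cv2.imread('pics/scene0.png')[155:240,185:305]
a=cv2.resize(a,(735,525),interpolation=cv2.INTER_CUBIC); cv2.imwrite('pics/a.png',a)
b=cv2.resize(b,(720,510),interpolation=cv2.INTER_CUBIC); cv2.imwrite('pics/b.png',b)
E
```

```text
(no output)
```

View pics/a.png

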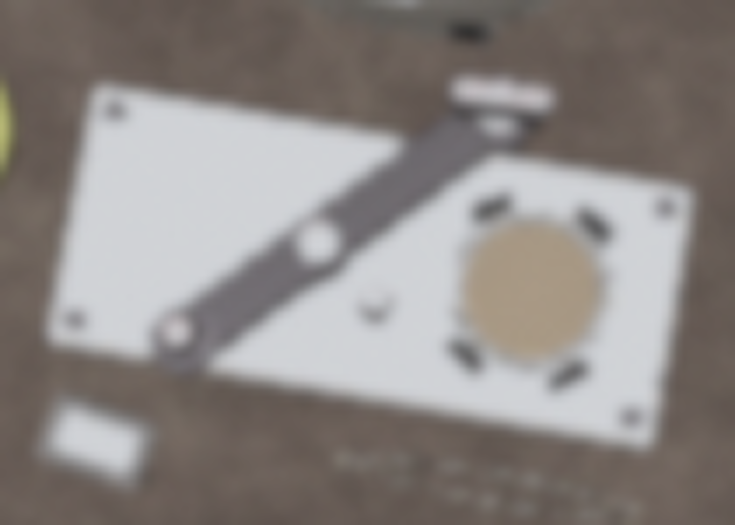

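View pics/b.png

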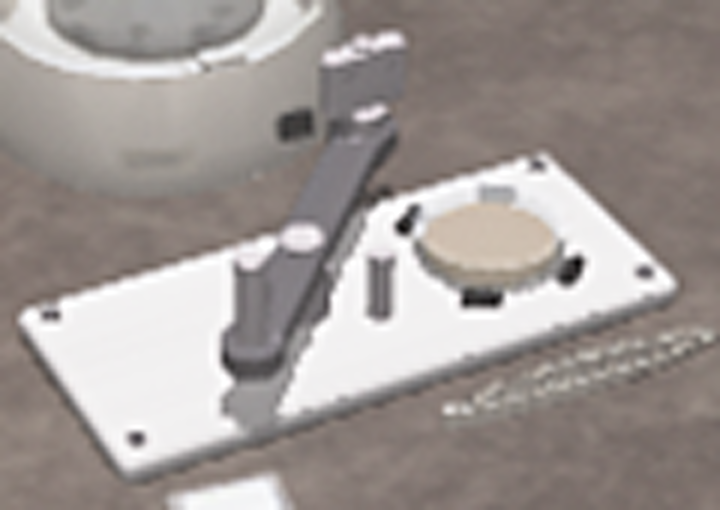

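Crop a has plate corners at (95,85), (692,188), (655,445) and (48,343), the tail pin top at (176,331), the pivot at (319,241) and the screw head from (452,90) to (553,97). Crop b shows the same items: tail pin top (257,255), head top (330,52) to (402,40), plate corners (20,320), (545,155), (678,288) and (130,470).

```bash
python3 - <<'E'
from h import *
from scipy.optimize import least_squares
t=dict(np.load('pics/top0.npz'));s=dict(np.load('pics/scene0.npz'))
A=lambda x,y:((x+.5)/7-.5+200,(y+.5)/7-.5+145)
B=lambda x,y:((x+.5)/6-.5+185,(y+.5)/6-.5+155)
L=np.array([[50,125],[50,-105],[-50,-105],[-50,125]])
P={'top':[atz(t,*A(*p),12)[:2] for p in[(95,85),(692,188),(655,445),(48,343)]],
 'sc':[atz(s,*B(*p),12)[:2] for p in[(20,320),(545,155),(678,288),(130,468)]]}
def fit(P):
    f=lambda q:(np.array([[np.cos(q[2]),-np.sin(q[2])],[np.sin(q[2]),np.cos(q[2])]])@L.T).T+q[:2]-P
    z=least_squares(lambda q:f(q).ravel(),[500,150,0]);return z.x,f(z.x)
for k in P:
    q,e=fit(np.array(P[k])); print(k,q[:2],np.degrees(q[2]),e.round(1).tolist())
q,_=fit((np.array(P['top'])+np.array(P['sc']))/2);print('avg',q[:2],np.degrees(q[2]))
W=lambda x,y:(q[0]+np.cos(q[2])*x-np.sin(q[2])*y,q[1]+np.sin(q[2])*x+np.cos(q[2])*y)
print('pivot',W(0,30),'nest',W(0,-50))
for n,a,b in[('pivot',(319,241),(302,238)),('tail',(176,331),(257,255)),('headL',(452,90),(325,55)),('headR',(553,97),(405,42)),('dish',(532,288),(488,240))]:
    print(n,two(ray(t,*A(*a)),ray(s,*B(*b))))
    print('   top@80',atz(t,*A(*a),80),atz(s,*B(*b),80))
E
```

```text
top [540.0891747  250.12992026] -7.955301825693297 [[0.6, 0.8], [1.1, -1.8], [-1.0, -0.2], [-0.6, 1.1]]
sc [536.59232344 250.45571863] -8.07814949621057 [[2.4, 0.4], [0.1, -1.0], [-0.5, -2.5], [-2.0, 3.1]]
avg [538.34078688 250.29280832] -8.016502224160744
pivot (np.float64(542.5245361947855), np.float64(279.99964661442993)) nest (np.float64(531.3678713662797), np.float64(200.78141115122122))
pivot (array([544.46548709, 279.32192531,  45.82074694]), np.float64(1.11552825724327))
   top@80 [539.86182583 279.26558691  80.        ] [505.48366187 305.51425002  80.        ]
tail (array([505.8652756 , 325.97541595,  81.65876102]), np.float64(3.4876283518516917))
   top@80 [507.14220669 327.46387341  80.        ] [506.42162451 323.54487624  80.        ]
headL (array([593.19541679, 234.23213815,  83.04828161]), np.float64(1.3662987920489267))
   top@80 [594.2779836  234.63888899  80.        ] [596.63212684 230.97616153  80.        ]
headR (array([592.73875467, 197.9126788 ,  75.88147333]), np.float64(3.0929202970408944))
   top@80 [592.88849426 199.42518661  80.        ] [586.34991669 200.83193682  80.        ]
dish (array([533.43689362, 200.32884166,  17.5526578 ]), np.float64(0.8124109763718275))
   top@80 [525.70168257 205.2857877   80.        ] [467.11566558 254.47841842  80.        ]
```

```bash
python3 - <<'E'
from h import *
for f in('top0','scene0'):
    s=dict(np.load(f'pics/{f}.npz')); d=s['depth']; v,u=np.nonzero(d)
    p=np.stack([(u-s['mtx'][0,2])/s['mtx'][0,0],(v-s['mtx'][1,2])/s['mtx'][1,1],np.ones(len(u))])*d[v,u]
    w=(s['T'][:3,:3]@p+s['T'][:3,3:]).T
    for x0 in range(440,720,20):
        print(x0,[int(c[:,2].max()) if len(c:=w[(w[:,0]>=x0)&(w[:,0]<x0+20)&(w[:,1]>=y0)&(w[:,1]<y0+20)]) else -1 for y0 in range(120,440,20)])
print(r.snapshot('wrist')['hand_eye'].round(3).tolist())
E
```

```text
440 [5, 4, 10, 7, 11, 12, 4, 5, 3, 3, 3, 11, 5, 5, 4, 5]
460 [4, 13, 12, 10, 11, 10, 12, 11, 3, 3, 4, 14, 12, 9, 4, 4]
480 [4, 14, 16, 19, 16, 14, 15, 13, 13, 12, 47, 11, 12, 5, 5, 4]
500 [4, 16, 28, 29, 31, 28, 17, 16, 41, 46, 84, 15, 16, 9, 4, 4]
520 [3, 15, 29, 30, 31, 29, 44, 47, 48, 48, 45, 15, 17, 4, 3, 4]
540 [3, 15, 29, 30, 30, 28, 47, 48, 49, 42, 16, 17, 16, 4, 22, 23]
560 [8, 16, 18, 28, 27, 46, 47, 46, 16, 15, 18, 16, 15, 13, 23, 23]
580 [4, 4, 2, 13, 83, 83, 46, 16, 16, 15, 16, 17, 16, 21, 23, 6]
600 [4, 4, 4, 4, 46, 4, 4, 5, 5, 5, 11, 14, 13, 5, 23, 22]
620 [4, 4, 4, 35, 75, 84, 86, 80, 35, 5, 6, 4, 4, 3, 71, 71]
640 [3, 5, 5, 89, 95, 102, 102, 99, 92, 46, 4, 5, 6, 3, 70, 73]
660 [4, 5, 87, 101, 103, 105, 104, 104, 101, 87, 4, 4, 3, 5, 70, 71]
680 [3, 5, 92, 102, 104, 106, 106, 105, 104, 91, 3, 5, 6, 3, 69, 70]
700 [5, 4, 90, 103, 106, 108, 108, 105, 103, 92, 5, 4, 4, 4, 5, 5]
440 [2, 5, 7, 9, 9, 9, 9, 1, 1, 2, 1, 8, 9, 1, 2, 1]
460 [2, 11, 13, 9, 9, 10, 10, 10, 3, 2, 8, 11, 10, 8, 1, 1]
480 [1, 12, 15, 17, 12, 13, 12, 12, 13, 11, 45, 9, 10, 2, 1, 1]
500 [2, 12, 27, 27, 27, 27, 24, 14, 42, 44, 80, 14, 13, 7, 1, 1]
520 [1, 13, 26, 27, 27, 28, 42, 45, 46, 45, 13, 13, 14, 1, 2, 2]
540 [2, 13, 26, 27, 28, 27, 46, 47, 48, 12, 13, 13, 12, 1, 19, 20]
560 [2, 15, 12, 25, 43, 45, 44, 44, 12, 13, 12, 13, 12, 1, 20, 20]
580 [1, 2, 2, 67, 81, 81, 44, 14, 12, 13, 13, 15, 13, 18, 20, 5]
600 [0, 1, 1, 0, 1, 43, 1, 1, 0, 0, 10, 12, 10, 0, 20, 19]
620 [2, 1, 1, 0, 78, 84, 84, 82, 42, 2, 1, 1, 1, 1, 68, 68]
640 [2, 1, 39, 87, 98, 100, 100, 97, 89, 50, 1, 1, 1, 1, 69, 68]
660 [3, 0, 79, 96, 100, 102, 103, 102, 97, 85, 1, 0, 1, 1, 68, 69]
680 [1, -1, 87, 100, 102, 104, 104, 104, 101, 89, 2, 1, 1, 0, 66, 67]
700 [1, 1, 82, 100, 102, 104, 105, 103, 100, 91, 1, 0, 1, -1, -1, -1]
[[0.002, -0.961, -0.276, 69.782], [1.0, 0.001, 0.002, 0.18], [-0.002, -0.276, 0.961, -176.022], [0.0, 0.0, 0.0, 1.0]]
```

>>> apply_moves([
  [1,40,-20,-8,0,0,0],
  [1,40,-20,-8,0,0,0],
  [1,40,-20,-8,0,0,0],
  [1,40,-20,-8,0,0,0],
  [1,40,-20,-8,0,0,0],
  [1,40,-20,-8,0,0,0],
  [1,40,-20,-8,0,0,0],
  [1,40,-20,-8,0,0,0],
])

```text
time: 0.95
tool_pos: [450.8, -304.3, 262.5]
tcp_rot: [-180.0, 0.0, 19.8]
ft_force: [0.8, -0.8, 0.4]
finger_gap: 85.4
grip_force: 0.0
```

>>> apply_moves([
  [1,20,-44,0,0,0,0],
  [1,20,-44,0,0,0,0],
  [1,20,-44,0,0,0,0],
  [1,20,-44,0,0,0,0],
  [1,20,-44,0,0,0,0],
  [1,20,-44,0,0,0,0],
  [1,20,-44,0,0,0,0],
  [1,20,-44,0,0,0,0],
])

```text
time: 1.75
tool_pos: [481.1, 81.4, 262.3]
tcp_rot: [180.0, -0.0, 19.8]
ft_force: [0.6, 0.0, 0.8]
finger_gap: 85.6
grip_force: 0.0
```

>>> apply_moves([
  [1,30,-40,0,0,0,0],
  [1,30,-40,0,0,0,0],
  [1,30,-40,0,0,0,0],
  [1,30,-40,0,0,0,0],
  [1,0,0,0,0,0,-1],
  [1,0,0,0,0,0,-1],
  [1,0,0,0,0,0,-1],
  [1,0,0,0,0,0,-1],
])

```text
time: 2.55
tool_pos: [540.1, 270.8, 261.7]
tcp_rot: [-180.0, 0.1, 40.0]
ft_force: [0.3, -0.8, 0.2]
finger_gap: 85.8
grip_force: 0.0
```

>>> apply_moves([
  [1,0,0,0,0,0,-1],
  [1,0,0,0,0,0,-1],
  [1,0,0,0,0,0,-1],
  [1,0,0,0,0,0,-1],
  [1,0,0,0,0,0,-1],
  [1,0,0,0,0,0,-1],
  [1,0,0,0,0,0,-1],
  [1,0,0,0,0,0,-1],
])

```text
time: 3.35
tool_pos: [540.2, 270.5, 261.9]
tcp_rot: [-180.0, 0.0, 80.0]
ft_force: [-0.1, -0.2, -0.3]
finger_gap: 85.6
grip_force: 0.0
```

>>> apply_moves([
  [1,0,0,0,0,0,-1],
  [1,0,0,0,0,0,-1],
  [1,0,0,0,0,0,-1],
  [1,0,0,0,0,0,-1],
  [1,0,0,0,0,0,-1],
  [1,0,0,0,0,0,-1],
  [1,0,0,0,0,0,-1],
  [1,0,0,0,0,0,-1],
])

```text
time: 4.15
tool_pos: [540.2, 270.5, 261.9]
tcp_rot: [-180.0, -0.0, 120.0]
ft_force: [-0.6, 1.0, -0.5]
finger_gap: 85.3
grip_force: 0.0
```

>>> apply_moves([
  [1,0,0,0,0,0,-1],
  [1,0,0,0,0,0,-0.8],
  [1,0,0,0,0,0,0],
  [1,0,0,0,0,0,0],
  [1,0,0,0,0,0,0],
  [1,0,0,0,0,0,0],
  [1,0,0,0,0,0,0],
  [1,0,0,0,0,0,0],
])

```text
time: 4.95
tool_pos: [540.4, 270.6, 262.4]
tcp_rot: [180.0, 0.0, 128.7]
ft_force: [-0.2, 0.8, 0.2]
finger_gap: 85.7
grip_force: 0.0
```

```bash
cat >> h.py <<'E'
from scipy.spatial.transform import Rotation as R
def wrist(n):
    q=r.sense(); s=r.snapshot('wrist'); T=np.eye(4); T[:3,:3]=R.from_euler('xyz',q['tcp_rot'],degrees=True).as_matrix(); T[:3,3]=q['tool_pos']
    s['T']=T@s['hand_eye']; save(s,n); print(q['time'],q['tool_pos'].round(1),q['tcp_rot'].round(2),q['joint_pos'].round(1)); return s
E
python3 -c "
from h import *
wrist('w1')"
```

```text
4.95 [540.4 270.6 262.4] [180.     0.   128.74] [ 21.7   7.1  79.    0.   93.9 -17. ]
```

View pics/w1.png

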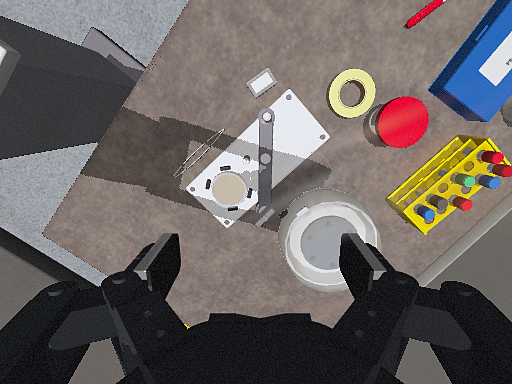

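The wrist view shows the tail pin top at about (267,115), the pivot at (265,158) and the screw head at (265,212). The arm is vertical in the image, so the yaw is right. The dish is at (229,189).

```bash
python3 - <<'E'
from h import *
s=dict(np.load('pics/w1.npz'));t=dict(np.load('pics/top0.npz'))
A=lambda x,y:((x+.5)/7-.5+200,(y+.5)/7-.5+145)
for n,p,z,a in[('tail',(267,115),80,(176,331)),('piv',(265,158),46,(319,241)),('dish',(229,189),27,(532,288))]:
    print(n,atz(s,*p,z).round(1),two(ray(s,*p),ray(t,*A(*a))))
c=s['color'][95:245,190:310]; cv2.imwrite('pics/c.png',cv2.resize(c,(480,600),interpolation=cv2.INTER_CUBIC))
E
```

```text
tail [506.2 327.7  80. ] (array([506.25861633, 327.3216758 ,  86.06162858]), np.float64(0.7632391791657289))
piv [543.3 279.   46. ] (array([543.0468967 , 279.77273499,  53.47580945]), np.float64(1.3392351153626436))
dish [532.3 202.5  27. ] (array([532.92415896, 201.01128643,  22.07907571]), np.float64(0.40052560833563))
```

View pics/c.png

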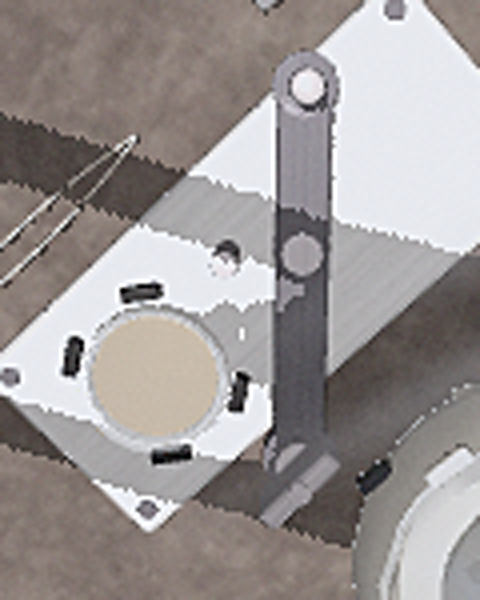

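>>> apply_moves([
  [1,32,4.5,0,0,0,0],
  [1,32,4.5,0,0,0,0],
  [1,0,0,40,0,0,0],
  [1,0,0,40,0,0,0],
  [1,0,0,40,0,0,0],
  [1,0,0,40,0,0,0],
  [1,0,0,30,0,0,0],
  [1,0,0,20,0,0,0],
])

```text
time: 5.8
tool_pos: [505.6, 325.2, 49.1]
tcp_rot: [-179.8, -0.0, 128.7]
ft_force: [0.5, 0.1, -0.1]
finger_gap: 85.6
grip_force: 0.0
```

>>> apply_moves([
  [-1,0,0,0,0,0,0],
  [-1,0,0,0,0,0,0],
  [-1,0,0,0,0,0,0],
  [-1,0,0,0,0,0,0],
  [-1,0,0,0,0,0,0],
  [-1,0,0,0,0,0,0],
  [-1,0,0,0,0,0,0],
  [-1,0,0,0,0,0,0],
], squeeze=30)

```text
time: 6.6
tool_pos: [507.4, 326.1, 52.5]
tcp_rot: [180.0, 0.0, 128.8]
ft_force: [-0.4, -1.0, 0.5]
finger_gap: 0.1
grip_force: 0.0
```

```bash
python3 - <<'E'
from h import *
s=r.snapshot('scene'); save(s,'s2'); w=wrist('w2')
a=cv2.resize(s['color'][140:250,165:315],(600,440),interpolation=cv2.INTER_CUBIC); cv2.imwrite('pics/d.png',a)
E
```

```text
6.65 [507.3 326.1  52.4] [180.    -0.   128.76] [ 27.9  14.4  93.1   0.   72.5 -10.9]
```

View pics/d.png

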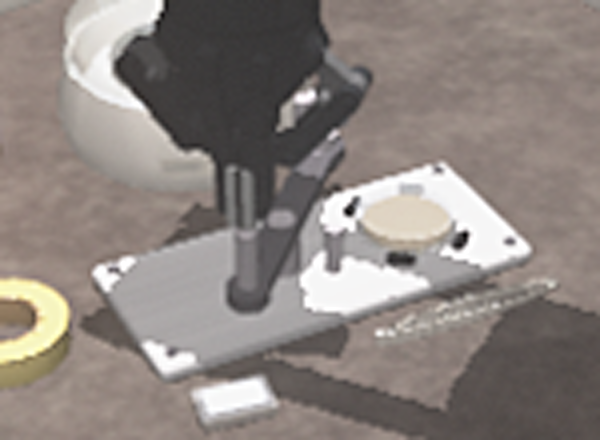

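```bash
python3 - <<'E'
from h import *
s=dict(np.load('pics/s2.npz'));o=dict(np.load('pics/scene0.npz'))
for y in range(150,300,16):
    v=140+y/4
    print(y,[(x,*dep(s,165+x/4,v).round(0).astype(int).tolist()) for x in range(212,284,10)])
E
```

```text
150 [(212, 510, 342, 134), (222, 506, 339, 134), (232, 507, 333, 132), (242, 497, 333, 137), (252, 495, 329, 137), (262, 491, 325, 137), (272, 490, 320, 136), (282, 482, 320, 140)]
166 [(212, 509, 343, 125), (222, 506, 339, 125), (232, 505, 334, 123), (242, 498, 333, 127), (252, 491, 331, 130), (262, 491, 326, 128), (272, 487, 323, 129), (282, 482, 320, 131)]
182 [(212, 515, 340, 111), (222, 512, 336, 111), (232, 502, 336, 116), (242, 499, 332, 116), (252, 496, 328, 117), (262, 494, 324, 116), (272, 628, 227, 0), (282, 627, 220, -2)]
198 [(212, 637, 264, -1), (222, 512, 336, 101), (232, 504, 335, 105), (242, 499, 332, 107), (252, 498, 327, 105), (262, 495, 323, 105), (272, 503, 312, 96), (282, 560, 266, 44)]
214 [(212, 624, 273, -2), (222, 510, 337, 93), (232, 503, 336, 97), (242, 499, 333, 97), (252, 496, 329, 97), (262, 493, 325, 98), (272, 552, 279, 43), (282, 549, 274, 43)]
230 [(212, 610, 282, -2), (222, 608, 276, -2), (232, 590, 281, 11), (242, 501, 332, 86), (252, 500, 326, 84), (262, 543, 291, 43), (272, 539, 288, 44), (282, 537, 282, 42)]
246 [(212, 583, 299, 11), (222, 580, 294, 11), (232, 511, 332, 70), (242, 504, 330, 73), (252, 503, 325, 72), (262, 532, 299, 42), (272, 528, 295, 43), (282, 525, 291, 43)]
262 [(212, 571, 307, 11), (222, 569, 302, 10), (232, 564, 298, 11), (242, 503, 331, 64), (252, 503, 325, 61), (262, 519, 308, 43), (272, 516, 303, 43), (282, 518, 296, 39)]
278 [(212, 558, 315, 11), (222, 554, 311, 12), (232, 518, 328, 43), (242, 503, 331, 54), (252, 502, 326, 52), (262, 510, 314, 41), (272, 511, 307, 38), (282, 535, 284, 11)]
294 [(212, 547, 322, 10), (222, 544, 318, 10), (232, 509, 334, 41), (242, 503, 332, 43), (252, 499, 328, 44), (262, 498, 323, 43), (272, 527, 296, 11), (282, 524, 292, 11)]
```

```bash
python3 - <<'E'
from h import *
s=dict(np.load('pics/w2.npz'))
print(s['color'].shape); cv2.imwrite('pics/e.png',cv2.resize(s['color'][40:300,120:400],(800,743))[:600])
E
```

```text
(384, 512, 3)
```

View pics/e.png

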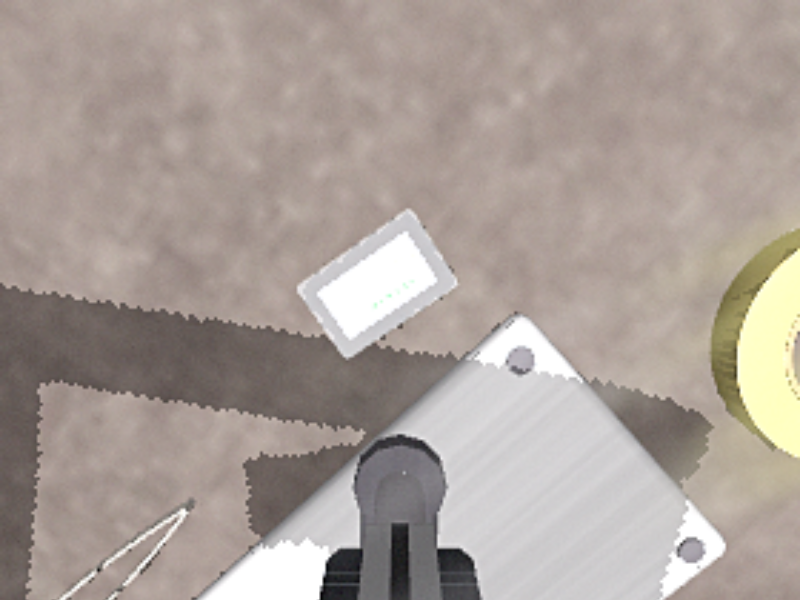

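The wrist view shows the tail end at (400,480) in the crop. Two grey finger strips with a slit between them start at y≈520 and hide the pin's top. I'll check their depths.

```bash
python3 - <<'E'
from h import *
s=dict(np.load('pics/w2.npz'));T=s['T']
q=np.linalg.inv(T@np.linalg.inv(s['hand_eye']))
k=800/280
for y in(455,480,505,515,525,535,550,580,620,680):
    out=[]
    for x in(340,362,374,386,400,414,426,436,460):
        p=dep(s,120+x/k,40+y/k); out.append((q@[*p,1])[:3].round(0).astype(int).tolist())
    print(y,out)
E
```

```text
455 [[-5, -19, 51], [7, -10, 16], [9, -6, 8], [9, -3, 8], [10, 0, 8], [10, 4, 7], [9, 7, 8], [8, 9, 14], [-1, 18, 41]]
480 [[-9, -18, 40], [3, -10, 9], [3, -7, 8], [6, -3, -1], [7, 0, -3], [6, 3, 0], [3, 7, 8], [3, 9, 8], [-9, 18, 40]]
505 [[-17, -18, 40], [-4, -10, 8], [-4, -7, 9], [6, -3, -16], [6, 0, -18], [6, 3, -16], [-4, 7, 8], [-4, 9, 8], [-17, 18, 39]]
515 [[-20, -18, 41], [-8, -10, 10], [-7, -7, 8], [6, -3, -22], [6, 0, -23], [6, 3, -22], [-6, 7, 7], [-7, 9, 8], [-20, 18, 39]]
525 [[-23, -18, 39], [-10, -10, 10], [10, -5, -38], [10, -3, -38], [10, 0, -37], [11, 3, -38], [11, 5, -39], [-10, 9, 8], [-23, 18, 40]]
535 [[-27, -18, 40], [-13, -10, 10], [10, -5, -42], [11, -3, -44], [11, 0, -44], [11, 3, -44], [10, 5, -43], [-13, 9, 9], [-26, 18, 40]]
550 [[6, -11, -41], [6, -7, -41], [10, -5, -49], [10, -3, -49], [10, 0, -50], [10, 3, -49], [11, 5, -50], [10, 6, -49], [6, 12, -41]]
580 [[7, -10, -54], [11, -6, -61], [11, -4, -61], [11, -2, -61], [11, 0, -62], [11, 2, -62], [11, 4, -62], [11, 6, -62], [7, 11, -54]]
620 [[13, -9, -78], [13, -5, -78], [12, -4, -76], [9, -2, -71], [8, 0, -70], [9, 2, -72], [12, 4, -76], [12, 5, -76], [13, 8, -79]]
680 [[11, -8, -90], [11, -5, -89], [11, -3, -90], [4, -2, -79], [-2, 0, -71], [5, 2, -80], [12, 3, -91], [11, 5, -90], [11, 8, -90]]
```

By both the scene and wrist depths, the shut fingertips stand about 35 mm above the reported TCP (z≈87), so they closed above the pin. I'll open, go about 35 mm lower and close again.

>>> apply_moves([
  [1,0,0,0,0,0,0],
  [1,0,0,0,0,0,0],
  [1,0,0,0,0,0,0],
  [1,0,0,0,0,0,0],
  [1,0,0,0,0,0,0],
  [1,0,0,0,0,0,0],
  [1,0,0,10,0,0,0],
  [1,0,0,10,0,0,0],
])

```text
time: 7.5
tool_pos: [507.5, 326.2, 31.8]
tcp_rot: [180.0, 0.0, 128.8]
ft_force: [-0.3, -0.5, -1.1]
finger_gap: 85.2
grip_force: 0.0
```

>>> apply_moves([
  [1,0,0,10,0,0,0],
  [1,0,0,3,0,0,0],
  [-1,0,0,0,0,0,0],
  [-1,0,0,0,0,0,0],
  [-1,0,0,0,0,0,0],
  [-1,0,0,0,0,0,0],
  [-1,0,0,0,0,0,0],
  [-1,0,0,0,0,0,0],
], squeeze=30)

```text
time: 8.3
tool_pos: [507.6, 326.2, 19.9]
tcp_rot: [180.0, 0.0, 128.8]
ft_force: [-0.9, -1.0, 2.7]
finger_gap: 11.1
grip_force: 29.2
```

```bash
python3 - <<'E'
from h import *
print(r.sense())
s=r.snapshot('scene'); save(s,'s3')
for v in range(180,216,3):
    print(v,[dep(s,u,v).round(0).astype(int).tolist() for u in(222,225,228,230)])
E
```

```text
{'time': 8.3, 'joint_pos': array([ 2.78630047e+01,  1.66158829e+01,  9.41942011e+01, -4.16199161e-04,
        6.91571024e+01, -1.08910422e+01]), 'qd': array([ 0.08299663,  0.07962862, -0.04443955, -0.01480397, -0.06331519,
       -0.05868535]), 'joint_efforts': array([ 1.46867515e-02, -5.87934172e+01, -4.44418144e+01,  2.18045694e-02,
       -3.68524427e-01, -1.46468781e-02]), 'tool_pos': array([507.56206271, 326.23188985,  19.89903154]), 'tcp_rot': array([1.79967851e+02, 6.58189379e-03, 1.28754193e+02]), 'ft_force': array([-0.93665162, -1.03506146,  2.69465989]), 'wrist_torque': array([-0.1193199 ,  0.17114975, -0.04149391]), 'grip_force': 29.222973883152008, 'finger_gap': 11.099327313099}
180 [[507, 335, 126], [500, 332, 129], [488, 333, 136], [487, 329, 135]]
183 [[521, 326, 108], [630, 248, 15], [491, 332, 127], [487, 329, 128]]
186 [[519, 327, 102], [637, 244, 1], [490, 333, 121], [487, 330, 121]]
189 [[513, 332, 100], [629, 249, -2], [496, 329, 109], [491, 327, 110]]
192 [[513, 332, 93], [620, 255, -3], [495, 330, 102], [492, 327, 103]]
195 [[509, 334, 88], [607, 264, 0], [496, 329, 94], [489, 329, 98]]
198 [[506, 337, 84], [509, 328, 78], [495, 330, 87], [495, 325, 85]]
201 [[510, 335, 73], [504, 331, 75], [497, 329, 78], [494, 326, 79]]
204 [[507, 337, 68], [503, 332, 68], [497, 329, 71], [493, 327, 72]]
207 [[509, 336, 58], [505, 331, 59], [498, 329, 62], [493, 327, 64]]
210 [[516, 332, 44], [505, 332, 51], [495, 330, 57], [494, 326, 56]]
213 [[509, 336, 43], [506, 331, 43], [501, 327, 43], [500, 322, 42]]
```

>>> apply_moves([
  [-1,-0.2,5.2,0,0,0,1],
  [-1,-0.2,5.2,0,0,0,1],
  [-1,-0.2,5.2,0,0,0,1],
  [-1,-0.2,5.2,0,0,0,1],
  [-1,-0.2,5.2,0,0,0,1],
  [-1,-0.2,5.2,0,0,0,1],
  [-1,-0.2,5.2,0,0,0,1],
  [-1,-0.2,5.2,0,0,0,1],
])

```text
time: 9.15
tool_pos: [545.8, 338.5, 19.9]
tcp_rot: [-180.0, 0.1, 88.5]
ft_force: [-5.4, -6.9, 7.2]
finger_gap: 10.8
grip_force: 29.7
```

>>> apply_moves([
  [-1,-0.1,2.6,0,0,0,0.5],
  [-1,0,0,0,0,0,0],
  [-1,-0.1,1,0,0,0,0.2],
  [-1,0,1,0,0,0,0.2],
  [-1,0,0,0,0,0,0],
  [-1,0,0,0,0,0,0],
  [-1,0,0,0,0,0,0],
  [-1,0,0,0,0,0,0],
])

```text
time: 9.95
tool_pos: [550.5, 338.2, 19.9]
tcp_rot: [-180.0, 0.1, 84.2]
ft_force: [-3.0, -4.2, 7.1]
finger_gap: 11.0
grip_force: 29.7
```

>>> apply_moves([
  [-1,0,1,0,0,0,0.2],
  [-1,0,0,0,0,0,0],
  [-1,0,1,0,0,0,0.2],
  [-1,0,0,0,0,0,0],
  [-1,0,1,0,0,0,0],
  [-1,0,0,0,0,0,0],
  [-1,0,0,0,0,0,0],
  [-1,0,0,0,0,0,0],
])

```text
time: 10.75
tool_pos: [552.1, 337.9, 19.8]
tcp_rot: [-179.9, 0.1, 82.3]
ft_force: [-8.3, -5.9, 9.4]
finger_gap: 11.0
grip_force: 30.1
```

>>> apply_moves([
  [-1,0,1,0,0,0,0],
  [-1,0,1,0,0,0,0],
  [-1,0,0,0,0,0,0],
  [-1,0,0,0,0,0,0],
  [-1,0,0,0,0,0,0],
  [-1,0,0,0,0,0,0],
  [-1,0,0,0,0,0,0],
  [-1,0,0,0,0,0,0],
])

```text
time: 11.55
tool_pos: [552.1, 337.9, 19.7]
tcp_rot: [-179.7, 0.2, 82.3]
ft_force: [-19.0, -6.0, 17.2]
finger_gap: 11.1
grip_force: 31.0
```

>>> apply_moves([
  [-1,0,-2,0,0,0,0],
  [-1,0,-0.5,0,0,0,0],
  [1,0,0,0,0,0,0],
  [1,0,0,0,0,0,0],
  [1,0,0,0,0,0,0],
  [1,0,0,0,0,0,0],
  [1,0,0,-20,0,0,0],
  [1,0,0,-40,0,0,0],
])

```text
time: 12.35
tool_pos: [549.9, 337.2, 75.3]
tcp_rot: [-179.6, 0.3, 82.3]
ft_force: [0.1, -0.7, 0.5]
finger_gap: 85.5
grip_force: 0.0
```

>>> apply_moves([
  [1,0,0,-50,0,0,0],
  [1,0,0,-50,0,0,0],
  [1,0,0,0,0,0,1],
  [1,0,0,0,0,0,1],
  [1,0,0,0,0,0,1],
  [1,0,0,0,0,0,1],
  [1,0,0,0,0,0,1],
  [1,0,0,0,0,0,1],
])

```text
time: 13.15
tool_pos: [553.0, 338.8, 179.3]
tcp_rot: [-180.0, 0.0, 52.0]
ft_force: [-0.1, 0.6, 0.2]
finger_gap: 85.4
grip_force: 0.0
```

```bash
python3 -c "
from h import *
wrist('w3'); save(r.snapshot('top'),'t3')"
```

```text
13.15 [553.  338.8 179.3] [-180.      0.     52.05] [27.  15.4 78.2  0.  86.3 64.9]
```

>>> apply_moves([
  [1,-40,20,0,0,0,0],
  [1,-40,20,0,0,0,0],
  [1,-40,20,0,0,0,0],
  [1,-10,8,0,0,0,0],
  [1,0,0,0,0,0,1],
  [1,0,0,0,0,0,1],
  [1,0,0,0,0,0,1],
  [1,0,0,0,0,0,0],
])

```text
time: 14.05
tool_pos: [527.4, 194.6, 179.5]
tcp_rot: [-180.0, -0.0, 37.3]
ft_force: [-0.8, -0.2, 0.8]
finger_gap: 85.5
grip_force: 0.0
```

```bash
python3 - <<'E'
from h import *
s=wrist('w4'); t=dict(np.load('pics/t3.npz'))
a=cv2.resize(s['color'][90:290,160:360],(600,600),interpolation=cv2.INTER_CUBIC)
b=cv2.resize(t['color'][155:215,240:310],(200,171),interpolation=cv2.INTER_CUBIC)
c=np.zeros((600,800,3),np.uint8); c[:,:600]=a; c[:171,600:]=b; cv2.imwrite('pics/f.png',c)
E
```

```text
14.05 [527.4 194.6 179.5] [-1.800e+02 -3.000e-02  3.729e+01] [15.   2.1 92.9  0.  85.  67.7]
```

View pics/f.png

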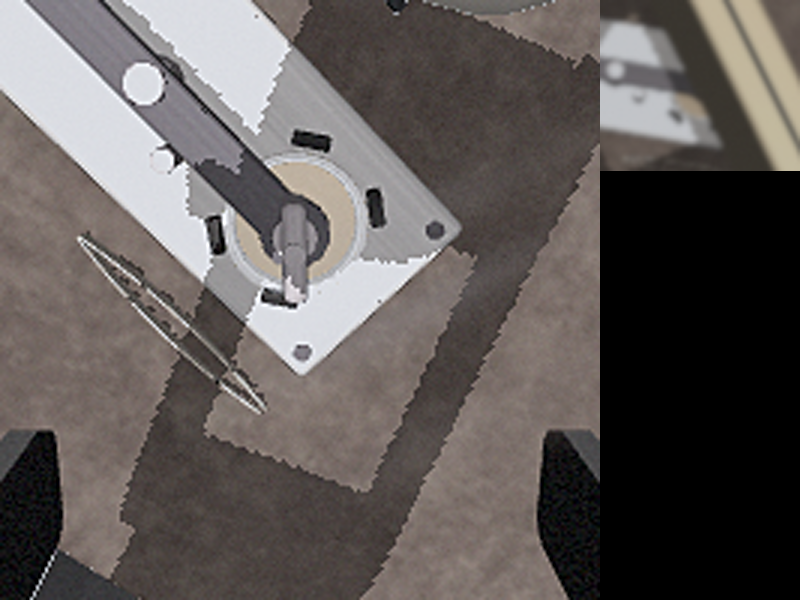

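The head lies vertical in the wrist crop, its top running from about (293,210) to (293,300), so its long axis is along tool x (yaw 37°). The arm touches the stop pin near (175,148) and the dish is centred under it.

```bash
python3 - <<'E'
from h import *
s=dict(np.load('pics/w4.npz')); C=lambda x,y:((x+.5)/3-.5+160,(y+.5)/3-.5+90)
Q=np.linalg.inv(s['T']@np.linalg.inv(s['hand_eye']))
print(s['mtx'][0,0])
for y in range(196,312,6): print(y,[dep(s,*np.round(C(x,y))).round(0).astype(int).tolist() for x in(281,287,293,299,305)])
d=s['depth'];v,u=np.mgrid[150:200,240:275];p=(np.linalg.inv(s['mtx'])@np.stack([u.ravel(),v.ravel(),np.ones(u.size)]))*d[v,u].ravel()
w=(s['T'][:3,:3]@p+s['T'][:3,3:]).T; m=w[:,2]>76; w=w[m]; print(len(w),w.mean(0),(w.min(0)+w.max(0))/2)
_,S,V=np.linalg.svd((w-w.mean(0))[:,:2]);print(np.degrees(np.arctan2(V[0,1],V[0,0])),(w.max(0)-w.min(0)))
for p,z in[((143,83),46),((293,210),80),((293,300),80),((293,255),80)]: print(atz(s,*C(*p),z))
E
```

```text
269.48956716052925
196 [[541, 213, 45], [544, 213, 60], [546, 211, 62], [547, 209, 62], [544, 204, 26]]
202 [[539, 212, 44], [544, 212, 73], [546, 211, 76], [547, 210, 77], [547, 207, 68]]
208 [[537, 210, 44], [543, 212, 80], [545, 210, 80], [546, 209, 81], [547, 207, 79]]
214 [[535, 209, 44], [542, 211, 80], [543, 209, 81], [544, 207, 81], [546, 206, 81]]
220 [[534, 208, 51], [540, 209, 80], [542, 208, 82], [543, 206, 81], [544, 204, 80]]
226 [[533, 207, 53], [538, 208, 80], [540, 206, 80], [541, 205, 81], [542, 203, 79]]
232 [[531, 206, 53], [537, 207, 80], [538, 205, 79], [539, 204, 81], [540, 202, 80]]
238 [[529, 204, 53], [535, 206, 81], [536, 204, 81], [538, 202, 80], [539, 200, 79]]
244 [[527, 203, 53], [533, 204, 81], [535, 203, 80], [536, 201, 80], [537, 199, 79]]
250 [[525, 201, 53], [532, 203, 81], [533, 202, 83], [534, 200, 82], [536, 198, 82]]
256 [[522, 199, 45], [530, 202, 83], [532, 200, 82], [533, 199, 83], [534, 197, 83]]
262 [[520, 198, 45], [528, 200, 81], [530, 199, 82], [531, 197, 83], [532, 195, 80]]
268 [[514, 194, 28], [526, 199, 80], [528, 197, 81], [529, 19
[... 229 characters left out ...]
, [523, 194, 81], [524, 192, 81], [525, 190, 80]]
292 [[506, 187, 27], [519, 194, 79], [521, 192, 81], [522, 191, 81], [523, 189, 80]]
298 [[501, 185, 18], [518, 192, 79], [519, 191, 80], [520, 189, 80], [522, 187, 80]]
304 [[499, 183, 18], [501, 181, 20], [503, 179, 19], [503, 176, 12], [504, 174, 12]]
310 [[496, 180, 13], [497, 178, 12], [499, 176, 11], [501, 174, 13], [502, 172, 12]]
281 [534.03035316 201.24199697  89.11583621] [550.09221558 211.73763747 216.07368906]
-142.83690566196108 [ 65.54956365  49.93273221 279.00162082]
[543.51842967 278.93820524  46.        ]
[544.25359095 209.52947081  80.        ]
[518.63041692 190.04170926  80.        ]
[531.64376626 199.93904082  80.        ]
```

>>> apply_moves([
  [1,7,-1.7,0,0,0,0],
  [1,0,0,40,0,0,0],
  [1,0,0,40,0,0,0],
  [1,0,0,40,0,0,0],
  [1,0,0,25,0,0,0],
  [1,0,0,14,0,0,0],
  [1,0,0,0,0,0,0],
  [1,0,0,0,0,0,0],
])

```text
time: 14.9
tool_pos: [532.7, 200.4, 21.6]
tcp_rot: [180.0, -0.1, 37.3]
ft_force: [-0.2, -1.2, 0.1]
finger_gap: 85.1
grip_force: 0.0
```

>>> apply_moves([
  [-1,0,0,0,0,0,0],
  [-1,0,0,0,0,0,0],
  [-1,0,0,0,0,0,0],
  [-1,0,0,0,0,0,0],
  [-1,0,0,0,0,0,0],
  [-1,0,0,0,0,0,0],
  [-1,0,0,0,0,0,0],
  [-1,0,0,0,0,0,0],
], squeeze=40)

```text
time: 15.7
tool_pos: [531.8, 200.2, 20.7]
tcp_rot: [-180.0, -0.0, 37.3]
ft_force: [-1.3, 2.1, 5.2]
finger_gap: 8.5
grip_force: 44.2
```

```bash
python3 -c "
from h import *
q=r.sense();print(q)"
```

```text
{'time': 15.7, 'joint_pos': array([1.54444277e+01, 1.15751897e+01, 1.00055687e+02, 1.72057871e-02,
       6.83476276e+01, 6.81780492e+01]), 'qd': array([-0.03402687,  0.1059821 , -0.02212865,  0.05398394, -0.08437098,
       -0.00969624]), 'joint_efforts': array([-1.31242331e+00, -5.32910371e+01, -4.35570216e+01, -6.52481988e-01,
       -4.90604080e-01,  3.74512654e-02]), 'tool_pos': array([531.83107041, 200.16775117,  20.73398941]), 'tcp_rot': array([-1.79993142e+02, -2.59002901e-02,  3.72600315e+01]), 'ft_force': array([-1.25321261,  2.09546699,  5.20313854]), 'wrist_torque': array([0.26092208, 0.25040094, 0.04958396]), 'grip_force': 44.221365451812744, 'finger_gap': 8.477153846757393}
```

>>> apply_moves([
  [-1,0,0,0,0,0,1],
  [-1,0,0,0,0,0,1],
  [-1,0,0,0,0,0,1],
  [-1,0,0,0,0,0,1],
  [-1,0,0,0,0,0,1],
  [-1,0,0,0,0,0,1],
  [-1,0,0,0,0,0,1],
  [-1,0,0,0,0,0,1],
])

```text
time: 16.5
tool_pos: [531.6, 200.5, 20.7]
tcp_rot: [-180.0, 0.0, -2.9]
ft_force: [-2.2, 3.8, 3.8]
finger_gap: 8.3
grip_force: 44.4
```

```bash
python3 -c "
from h import *
q=r.sense();print(q['wrist_torque'],q['joint_efforts'][5],q['tcp_rot'])"
```

```text
[0.4700253  0.35992932 0.11338934] -1.7494718357920647 [-1.79957963e+02  8.62968823e-04 -2.93533596e+00]
```

>>> apply_moves([
  [-1,0,0,0,0,0,0.4],
  [-1,0,0,0,0,0,0.4],
  [-1,0,0,0,0,0,0.4],
  [-1,0,0,0,0,0,0.4],
  [-1,0,0,0,0,0,0],
  [-1,0,0,0,0,0,0],
  [-1,0,0,0,0,0,0],
  [-1,0,0,0,0,0,0],
])

```text
time: 17.3
tool_pos: [531.5, 200.5, 20.7]
tcp_rot: [-180.0, 0.0, -10.7]
ft_force: [-2.8, 2.7, 4.6]
finger_gap: 8.4
grip_force: 49.1
```

```bash
python3 -c "
from h import *
q=r.sense();print(q['wrist_torque'],q['joint_efforts'][5],q['tcp_rot'])"
```

```text
[0.46161275 0.55217236 0.72887359] 0.7020428404211998 [-1.79969110e+02  1.43654851e-02 -1.06732537e+01]
```

>>> apply_moves([
  [-1,0,0,0,0,0,0.2],
  [-1,0,0,0,0,0,0.2],
  [-1,0,0,0,0,0,0],
  [-1,0,0,0,0,0,0],
  [-1,0,0,0,0,0,0],
  [-1,0,0,0,0,0,0],
  [-1,0,0,0,0,0,0],
  [-1,0,0,0,0,0,0],
])

```text
time: 18.1
tool_pos: [531.5, 200.5, 20.7]
tcp_rot: [-180.0, 0.0, -12.6]
ft_force: [-3.3, 2.6, 6.1]
finger_gap: 8.3
grip_force: 62.1
```

```bash
python3 -c "
from h import *
q=r.sense();print(q['wrist_torque'],q['joint_efforts'][5],q['tcp_rot'])"
```

```text
[0.49320426 0.55588067 1.19294854] 1.1435485258698463 [-1.79978192e+02  1.17304814e-02 -1.26384346e+01]
```

Torque climbs linearly once the yaw passes about -8°, so the screw is seated with the head at about -8°. I'll back off to yaw +82°.

>>> apply_moves([
  [-1,0,0,0,0,0,-1],
  [-1,0,0,0,0,0,-1],
  [-1,0,0,0,0,0,-1],
  [-1,0,0,0,0,0,-1],
  [-1,0,0,0,0,0,-1],
  [-1,0,0,0,0,0,-1],
  [-1,0,0,0,0,0,-1],
  [-1,0,0,0,0,0,-1],
])

```text
time: 18.9
tool_pos: [532.0, 200.2, 20.7]
tcp_rot: [-180.0, -0.0, 27.5]
ft_force: [-1.2, 2.0, 3.4]
finger_gap: 8.3
grip_force: 44.2
```

>>> apply_moves([
  [-1,0,0,0,0,0,-1],
  [-1,0,0,0,0,0,-1],
  [-1,0,0,0,0,0,-1],
  [-1,0,0,0,0,0,-1],
  [-1,0,0,0,0,0,-1],
  [-1,0,0,0,0,0,-1],
  [-1,0,0,0,0,0,-1],
  [-1,0,0,0,0,0,-1],
])

```text
time: 19.7
tool_pos: [532.2, 200.0, 20.7]
tcp_rot: [180.0, -0.0, 67.5]
ft_force: [-0.4, -0.1, 2.5]
finger_gap: 8.2
grip_force: 44.1
```

>>> apply_moves([
  [-1,0,0,0,0,0,-1],
  [-1,0,0,0,0,0,-1],
  [-1,0,0,0,0,0,-0.8],
  [-1,0,0,0,0,0,0],
  [-1,0,0,0,0,0,0],
  [-1,0,0,0,0,0,0],
  [-1,0,0,0,0,0,0],
  [-1,0,0,0,0,0,0],
])

```text
time: 20.5
tool_pos: [532.3, 200.0, 20.7]
tcp_rot: [179.9, -0.0, 81.2]
ft_force: [2.2, 0.4, 3.8]
finger_gap: 8.1
grip_force: 44.1
```

```bash
python3 - <<'E'
from h import *
q=r.sense();print(q['wrist_torque'],q['joint_efforts'][5],q['tcp_rot'],q['qd'])
s=wrist('w5'); t=r.snapshot('scene'); save(t,'s5')
c=np.zeros((600,800,3),np.uint8)
c[:300,:400]=cv2.resize(s['color'],(400,300)); c[300:,:400]=cv2.resize(s['color'][100:250,160:360],(400,300),interpolation=cv2.INTER_CUBIC)
c[:300,400:]=cv2.resize(t['color'][140:260,160:320],(400,300),interpolation=cv2.INTER_CUBIC); 
p=r.snapshot('top'); c[300:,400:]=cv2.resize(p['color'][130:235,180:320],(400,300),interpolation=cv2.INTER_CUBIC)
cv2.imwrite('pics/g.png',c)
E
```

```text
[ 0.16043403 -0.50795541 -0.04491149] -0.025222472031600773 [ 1.79936422e+02 -2.43322940e-02  8.12167742e+01] [-0.12013764  0.0156376  -0.1073159   0.04693936 -0.02224498 -0.18540349]
20.5 [532.3 200.   20.7] [ 1.7994e+02 -2.0000e-02  8.1220e+01] [ 15.4  11.6 100.   -0.   68.3  24.2]
```

View pics/g.png

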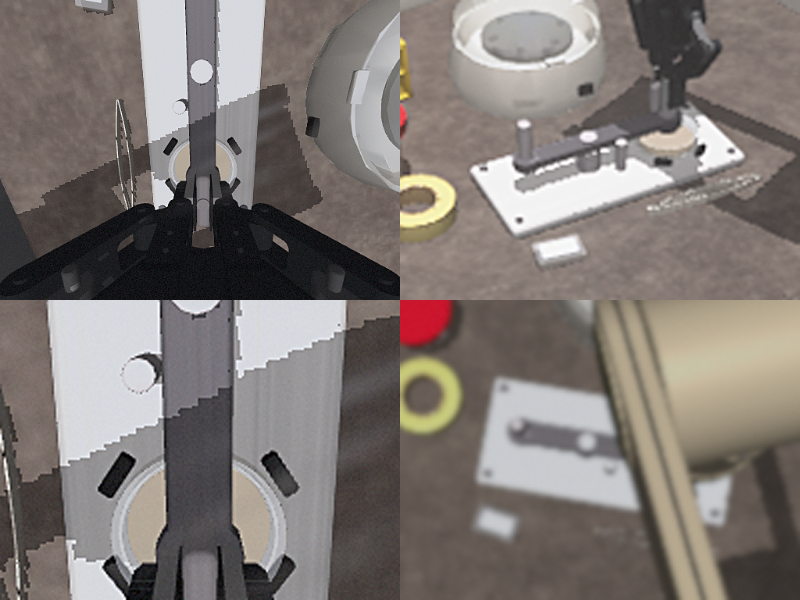

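The last picture shows the arm parallel to the plate at its stop pin and the dish centred between its lugs. The head is held in the fingers, in line with the arm, and the loose things are where they were.

```bash
python3 -c "
from bench import r
print(r.hand_in())"
```

```text
the job is handed in; nothing more can be done
None
```

I handed the job in at about 20.5 s, and no verdict came back. By measurement, the arm was swung to its stop and the thumbscrew turned home, then backed off about 89° and still gripped at about 44 N; the dish and the loose things looked undisturbed.

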